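# Nip the fine bleed shut inside its coarse ring, then switch to vacuum

### The arm

A 6-joint arm with a two-finger parallel gripper is mounted at the origin on the work surface. World frame = base frame: x ahead of the robot, y to its left, z up, the work surface at z = 0. Lengths are in m, angles in rad, forces in N, time in s.
With the tool pointing down it reaches from about 0.375 to 0.9 m from the base axis. Payload 3.1 kg.
Tool frame: the origin (TCP) lies at the very end of the fingers, on their centre line; the grasp point (between the pads) lies 19 mm behind it (hold_point_z is the distance from the TCP to the grasp point, in m); z points along the fingers, y is the direction in which the jaws open and shut (so a half turn about z gives the same grasp; the last joint's range is limited). The gripper opens to 85 mm and grips with 20 to 120 N. Pads are 22 mm wide; open, the fingers measure 114 mm over their backs; the gripper's body (76 mm by 85 mm) begins 54 mm behind the grasp point. The pads swing forward as they close: fully open they stand 13 mm farther back than shut.
Start: joints at [-1.435, 0.527, 1.433, -0, 1.181, -0.178], TCP at [0.193, -0.594, 0.231] pointing down, gripper open.
Joint ranges: [-3.08, 3.08], [-0.75, 2.2], [0.22, 2.44], [-1.43, 4.57], [0, 2.65], [-2.85, 2.85]. Speed limits (rad/s): [2.79, 2.79, 3.14, 3.14, 3.14, 3.14].

### API

Orientations are given as [roll, pitch, yaw] about the fixed x, y, z axes, in that order (R = Rz(yaw) Ry(pitch) Rx(roll)).
In Python, from plant import state, get_image, camera_params, close_job, find_in, trace, hold_point_z gives the robot as it stands.
- The arm moves only by the tool play_rows, never from a script. Its argument "plan" is a list of rows, each a list of 7 numbers: the shift along the tool's x, y, z in cm, then the turn, a rotation vector about the tool's x, y, z in rad, then the opening, from 0 (shut) to 1 (fully open). In form: [[dx, dy, dz, wx, wy, wz, gripper], ...]. A call has 1 to 12 rows; each row shifts and turns the commanded pose from where the row before left it, along the tool's axes as they then stand; what a row does not reach is not made up. A row lasts 1/12 s, in which the tool goes at most 41.7 mm and 7.16 degrees, less where a joint would pass 70% of its speed; a pose out of reach is approached as far as the arm can. A call is refused whole if a number of a shift passes 4.17 or a number of a turn 0.125, either way. A call with a gripper value outside its range is refused whole. The fingers move at their own pace and stop on an object; the grip force is fixed at half the most. Time passes only in rows, so rows that do not move let the fingers close. It gives the time, the measured TCP pose, the force and the opening at its end, in the units of the state.
- state(): the state, without advancing time (a new reading comes with each control period).
- get_image(name): name is "scene" or "top" or "wrist"; returns the picture (420x560x3 uint8, red, green, blue); there is no depth.
- camera_params(name): a dict with "intrinsics" (3x3 intrinsics, pixels), "R" (3x3) and "t" (3): a world point X has camera coordinates R X + t. Camera axes: x right, y down, z forward; pixel columns grow to the right and rows downward; lengths in m; the calibration is good to about 2 mm. A picture is of the moment at which its call begins: read the wrist's pose just before it. camera_params takes no time and is no camera call; for the wrist camera it gives the pose at the moment of the call.
- close_job(): hands the job in, once; it reports no verdict.
Trained networks look in the newest picture that a camera, given by its name, has taken for a name from the list of things; names that differ only in an ending like _2 or _b are one class to them, and where a whole thing is asked for, a point or a joint stands for the part that bears it (a point fixed in the world has none). Each returns a list of dicts, best first, with "confidence" (0 to 1); they miss things now and then, are a little off and sometimes report something else, mostly with a low value. They report only what shows in the picture. A call takes as long as a camera call.
- find_in(query, camera): "extent" ([left, top, width, height] in pixels, round what is visible of it).
- trace(query, camera): "region" (420x560 bool, what is visible of it) and "extent" ([left, top, width, height] in pixels, round what is visible of it).
The state is a dict: "t": time; "q": joint angles; "qd": joint speeds; "tau": joint torques, N m; "eef_pos": TCP position; "tcp_rot": TCP orientation; "force": force on the tool from outside, world axes, zero at the start; "moment": the same for the moment, N m; "grip_width": finger opening in m.
Only numpy, scipy, OpenCV 4.12 (cv2) and the standard library are available. Lean on these libraries where they do the work, as an engineer would, in place of code of your own. Each camera call takes 0.05 s, during which the arm holds its last target.

### The job

Shut the fine bleed on the vacuum control unit: turn only the small inner knob of the coaxial valve clockwise until you feel the needle come onto its soft seat, and nip it up lightly there, finger-tight, without crushing the seat and without disturbing the setting of the large outer coarse ring. Then flip the toggle valve on the same deck right over, away from the robot, and let go; leave the loose things lying around as they are.

Things in the scene. Friction and masses are not known exactly. Their poses are not given: they have to be found in the camera images.
- fine_top (a point): Centre of the top of the small inner (fine) knob of the coaxial valve: dark steel, fluted, round, 26 mm across, white line on top, 17 mm proud of the black outer ring's flat top. On the common vertical axis, 117.5 mm above the table (ring top 100 mm). Grip the upper 10 to 12 mm from above, fingers off the ring. The needle reacts only in turning: the knob never moves up or down. z is up.
- fine_knob (a joint): Turn of the inner knob, rad, growing clockwise from above (closing). Starts at 0.5 to 0.9; runs free at about 0.05 N m. The needle meets the soft seat somewhere from 1.5 to 2.6 (unknown, wear): torque jumps to 0.25 N m while turning (0.14 to 0.2 when stopped), rising 0.3 N m per rad. Nipped: 0.05 to 0.40 rad past first touch, best 0.2; more crushes it. Stays where left; regripping is fine.
- ring_mark (a point): White line on top of the large outer (coarse) ring, 27 mm from the common axis, 100 mm above the table. The ring is black fluted plastic, 60 mm across, 18 mm high, on an 82 mm steel flange; it turns apart from the inner knob and easily (0.05 N m), so pressing or rubbing drags it. Its setting must stay: this mark within 2.7 mm (5 degrees) of its place.
- toggle_tip (a point): Free end of the toggle valve's handle: a round bar, 14 mm thick black sleeve over its upper 22 mm, 58 mm from its pivot (the rounded end stands 7 mm beyond). It starts leaning towards the robot (the unit's -x), its tip about 33 mm to that side of the pivot and 154 mm above the table.
- toggle (a joint): Swing of the toggle handle in rad: 0 leaning 34 degrees to the unit's -x, 0.6 upright, 1.2 lying 34 degrees to the unit's +x, where it meets its stop. About 0.1 N m to move (2 N at the tip); it stays where it is left.
- toggle_pivot (a point): Pivot of the toggle handle, 106 mm above the table, between two steel cheeks, 22 mm over both, that reach 112 mm above the table. This point's axes are the unit's: its +x is the direction in which the handle is to be flipped, z up. In these axes the coaxial valve's axis lies at x -10 mm, y +165 mm from here.
- unit: Vacuum control unit, fixed: white housing, aluminium deck 78 mm above the table, 240 mm (its x) by 340 mm (its y). Origin: centre of its underside; +x away from the robot. On deck, in its axes: coaxial valve (-40, 80) mm, toggle valve (-30, -85), round gauge 64 mm wide (70, 0), up to 130 mm above the table, two fittings (85, 110) and (85, -110) with rigid pipes down behind it.
- blank_cap_mid (a point): Centre of a loose brass blanking cap, 22 mm across, 22 mm high, standing on the deck. A bystander.
- wrench_grip (a point): Handle of a loose 130 mm steel wrench lying on the table left of the unit. A bystander.
- sample_jar_mid (a point): Centre of a loose sample jar, 54 mm across, 62 mm high, on the table. A bystander.
- beaker_mid (a point): Centre of a loose glass beaker, 68 mm across, 85 mm high, on the table. A bystander.
- disc_filter_mid (a point): Centre of a loose white disc filter, 44 mm across, 40 mm high, on the table. A bystander.
- dish_mid (a point): Centre of a loose clear dish, 90 mm across, 17 mm high, on the table. A bystander.

How it is judged:
By the outcome, as a careful person would: the job done as asked, in the order asked, and still so for the second after the job is handed in, with the robot touching nothing.
It also fails if it takes over 72 s, if anything falls off the work surface, if the arm or the gripper's body presses on something with over 40 N, if the wrist force passes 120 N, or if a joint passes its speed limit or range.

## Working session

There is one attempt and no reset: what is moved stays moved. The work goes in short steps, Python scripts to look and compute and a tool call to move; the robot and the scene stay as the last step left them, time stands still between calls to the robot, and variables do not carry over. Pictures are saved under pics/ and viewed, and the job is handed in when it is done.

Besides the shell and the picture viewer there is one more tool, called after "Request:" by a JSON object that holds its "op" and its "data", one argument or row to a line. play_rows: Moves the arm, as the interface text tells. Its arguments: {"type":"object","properties":{"plan":{"type":"array","items":{"type":"array","items":{"type":"number"}}}},"required":["plan"]}

```bash
ls; mkdir -p pics
python3 - <<'E'
from plant import *
import cv2
s=state();print(s)
for n in ["scene","top","wrist"]:
    im=get_image(n);cv2.imwrite(f"pics/{n}0.png",im[:,:,::-1])
    p=camera_params(n);print(n,p)
    for q in ["fine_top","ring_mark","toggle_tip","toggle_pivot","unit"]:
        try: print(q,[(d['extent'],round(d['confidence'],2)) for d in find_in(q,n)[:3]])
        except Exception as e: print(q,e)
print(state()['t'],hold_point_z)
E
```

```text
pics
{'t': 0.0, 'q': array([-1.43550021e+00,  5.28479147e-01,  1.43389997e+00,  1.93859002e-05,
        1.18139501e+00, -1.78482973e-01]), 'qd': array([ 0.00141564,  0.00015052,  0.00053547, -0.00041042,  0.00097284,
        0.00153687]), 'tau': array([ 4.35097800e-04, -4.42346728e+01, -1.78024793e+01, -2.47115258e-04,
        8.23646929e-03,  4.20457440e-06]), 'eef_pos': array([ 0.19285518, -0.5937517 ,  0.23032639]), 'tcp_rot': array([-3.13944902e+00, -4.04924994e-04,  3.13771275e-01]), 'force': array([-0.45299407,  0.04139933, -0.21732336]), 'moment': array([ 0.0393953 ,  0.00051844, -0.00688463]), 'grip_width': 0.08557349443501636}
scene {'intrinsics': array([[401.08138953,   0.        , 279.01076157],
       [  0.        , 401.08138953, 209.25817262],
       [  0.        ,   0.        ,   1.        ]]), 'R': array([[ 0.26487861,  0.96408407,  0.01952477],
       [ 0.65520919, -0.1650867 , -0.73718878],
       [-0.70748868,  0.20805835, -0.67540468]]), 't': array([-0.21457071, -0.29509523,  1.46134879])}
fine_top [([217.4, 211.1, 4.4, 12.3], 0.35)]
ring_mark []
toggle_tip [([173.
[... 633 characters left out ...]
0.8, 224.0, 31.9, 30.0], 0.6)]
toggle_tip [([390.7, 220.5, 16.8, 18.7], 0.64)]
toggle_pivot [([251.2, 139.1, 187.8, 149.4], 0.78)]
unit [([387.0, 222.1, 20.1, 18.4], 0.68), ([255.0, 139.5, 185.5, 145.4], 0.63)]
wrist {'intrinsics': array([[312.25773108,   0.        , 277.70839932],
       [  0.        , 312.25773108, 207.01450293],
       [  0.        ,   0.        ,   1.        ]]), 'R': array([[ 3.07617311e-01, -9.51509994e-01,  5.67408070e-04],
       [-9.11613668e-01, -2.94548104e-01,  2.86708797e-01],
       [-2.72639157e-01, -8.87138460e-02, -9.58017611e-01]]), 't': array([-0.62499914, -0.0371097 ,  0.37992964])}
fine_top []
ring_mark []
toggle_tip []
toggle_pivot []
unit []
0.9 0.0187
```

Run:
```python
import cv2
a=cv2.imread('pics/top0.png');cv2.imwrite('pics/top0c.png',cv2.resize(a[110:310,210:460],None,fx=3,fy=3,interpolation=cv2.INTER_CUBIC))
a=cv2.imread('pics/scene0.png');cv2.imwrite('pics/scene0c.png',cv2.resize(a[150:340,80:340],None,fx=3,fy=3,interpolation=cv2.INTER_CUBIC))
```

```text
(no output)
```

View pics/top0.png

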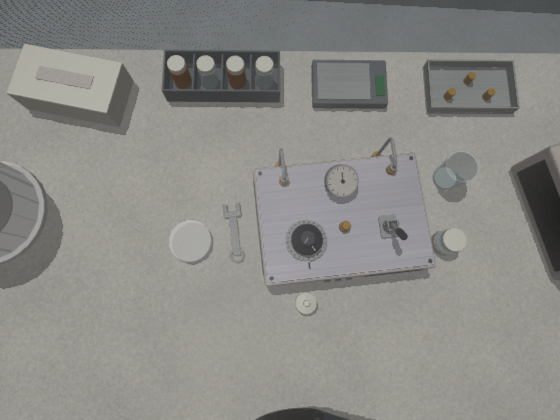

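View pics/scene0.png

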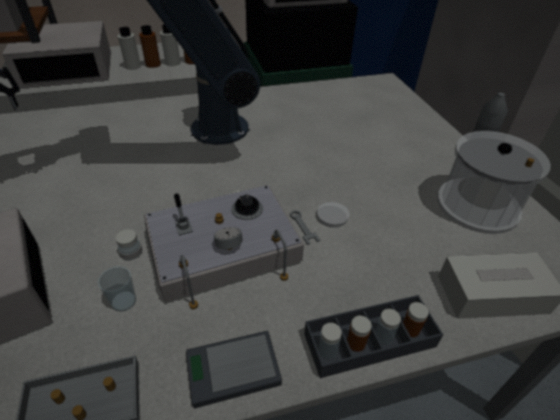

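```bash
ls pics
```

```text
scene0.png
scene0c.png
top0.png
top0c.png
wrist0.png
```

View pics/top0c.png

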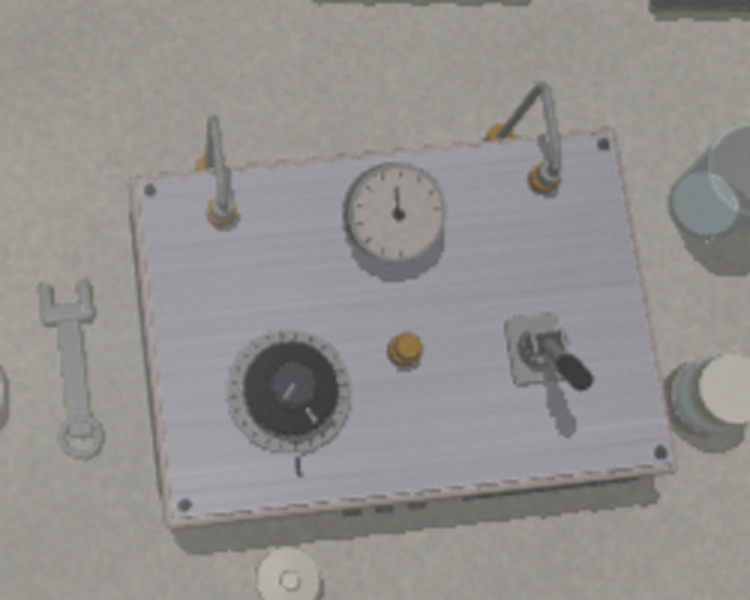

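View pics/scene0c.png

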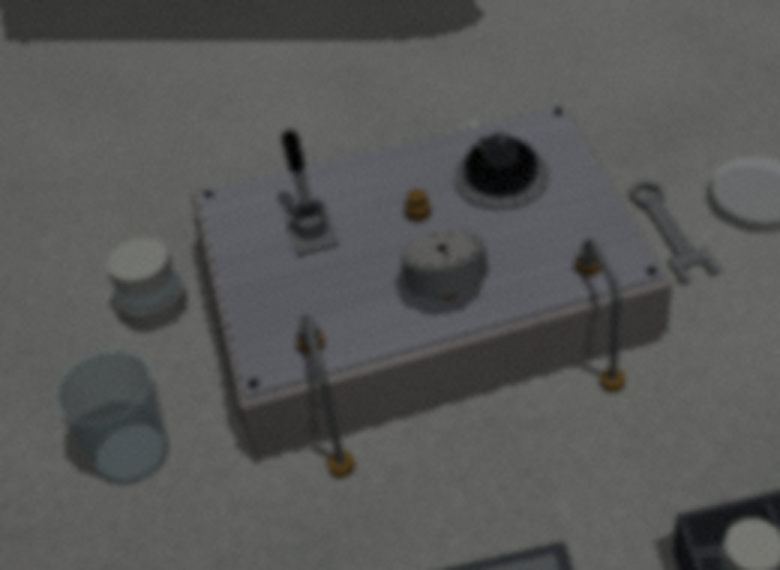

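```bash
cat > h.py <<'E'
import numpy as np
from plant import *
def ray(n,u,v,z,p=None):
    p=p or camera_params(n);K,R,t=p['intrinsics'],p['R'],p['t']
    d=R.T@np.linalg.solve(K,[u,v,1]);c=-R.T@t
    return c+d*(z-c[2])/d[2]
def proj(n,X,p=None):
    p=p or camera_params(n);y=p['intrinsics']@(p['R']@np.array(X)+p['t']);return y[:2]/y[2]
E
python3 - <<'E'
from h import *
c=lambda u,v:(u/3+210,v/3+110)
s=lambda u,v:(u/3+80,v/3+150)
np.set_printoptions(precision=4,suppress=True)
print('knob',ray('top',*c(293,384),.1175),'ring',ray('top',*c(291,388),.1),'mark',ray('top',*c(311,415),.1))
P=[ray('top',*c(*x),.078) for x in [(150,190),(603,145),(660,453),(185,505)]]
print(np.array(P),np.mean(P,0))
print('tip',ray('top',*c(572,372),.154))
print('scene knob',ray('scene',*s(502,148),.1175),'tip',ray('scene',*s(292,143),.154))
Q=[ray('scene',*s(*x),.078) for x in [(652,271),(253,383),(208,194),(558,112)]]
print(np.array(Q),np.mean(Q,0))
for P in (P,Q):
    y=(P[0]-P[1])+(P[3]-P[2]);x=(P[0]-P[3])+(P[1]-P[2])
    yaw=[np.arctan2(-y[0],y[1]),np.arctan2(x[1],x[0])];print(yaw)
    a=np.mean(yaw);R=np.array([[np.cos(a),-np.sin(a)],[np.sin(a),np.cos(a)]])
    m=np.mean(P,0)[:2]
    print('pred knob',m+R@[-.04,.08],'pivot',m+R@[-.03,-.085],'tip',m+R@[-.063,-.085])
E
```

```text
knob [ 0.5308 -0.0103  0.1175] ring [ 0.5306 -0.0107  0.1   ] mark [ 0.5134 -0.0232  0.1   ]
[[ 0.6684  0.0807  0.078 ]
 [ 0.7019 -0.2295  0.078 ]
 [ 0.4915 -0.253   0.078 ]
 [ 0.4575  0.0565  0.078 ]] [ 0.5798 -0.0863  0.078 ]
tip [ 0.5334 -0.1729  0.154 ]
scene knob [ 0.5423 -0.0104  0.1175] tip [ 0.5379 -0.1756  0.154 ]
[[ 0.6711  0.0816  0.078 ]
 [ 0.7051 -0.2285  0.078 ]
 [ 0.4953 -0.2524  0.078 ]
 [ 0.4613  0.0574  0.078 ]] [ 0.5832 -0.0854  0.078 ]
[np.float64(0.10855993887017631), np.float64(0.11263601640073312)]
pred knob [ 0.5313 -0.0112] pivot [ 0.5594 -0.1741] tip [ 0.5266 -0.1778]
[np.float64(0.10899609838423012), np.float64(0.11422490410790102)]
pred knob [ 0.5345 -0.0104] pivot [ 0.5628 -0.1733] tip [ 0.5301 -0.1769]
```

Request:
{"op": "play_rows", "data": {
  "plan": [
    [2.5,-2.25,0,0,0,0,1],
    [2.5,-2.25,0,0,0,0,1],
    [2.5,-2.25,0,0,0,0,1],
    [2.5,-2.25,0,0,0,0,1],
    [2.5,-2.25,0,0,0,0,1],
    [2.5,-2.25,0,0,0,0,1],
    [2.5,-2.25,0,0,0,0,1],
    [2.5,-2.25,0,0,0,0,1],
    [2.5,-2.25,0,0,0,0,1],
    [2.5,-2.25,0,0,0,0,1]
  ]
}}

```text
t: 1.73
eef_pos: [0.3619, -0.3019, 0.2316]
tcp_rot: [3.141, -0.0, 0.313]
force: [0.7, 0.3, 0.4]
grip_width: 0.0851
```

Request:
{"op": "play_rows", "data": {
  "plan": [
    [2.5,-2.25,0,0,0,0,1],
    [2.5,-2.25,0,0,0,0,1],
    [2.5,-2.25,0,0,0,0,1],
    [2.5,-2.25,0,0,0,0,1],
    [2.5,-2.25,0,0,0,0,1],
    [2.5,-2.25,0,0,0,0,1],
    [2.5,-2.25,0,0,0,0,1],
    [2.5,-2.25,0,0,0,0,1],
    [2.5,-2.25,0,0,0,0,1],
    [2.5,-2.25,0,0,0,0,1]
  ]
}}

```text
t: 2.57
eef_pos: [0.5303, -0.0105, 0.2316]
tcp_rot: [3.141, -0.0, 0.314]
force: [1.0, -0.7, 0.1]
grip_width: 0.0853
```

Request:
{"op": "play_rows", "data": {
  "plan": [
    [0,0,0,0,0,-0.12,1],
    [0,0,0,0,0,-0.12,1],
    [0,0,0,0,0,-0.12,1],
    [0,0,0,0,0,-0.12,1],
    [0,0,0,0,0,-0.12,1],
    [0,0,0,0,0,-0.12,1],
    [0,0,0,0,0,-0.12,1],
    [0,0,0,0,0,-0.12,1],
    [0,0,0,0,0,-0.12,1],
    [0,0,0,0,0,-0.12,1]
  ]
}}

```text
t: 3.4
eef_pos: [0.5297, -0.0121, 0.2314]
tcp_rot: [3.141, 0.0, 1.52]
force: [0.5, 0.1, -0.3]
grip_width: 0.0853
```

Request:
{"op": "play_rows", "data": {
  "plan": [
    [0,0,0,0,0,-0.12,1],
    [0,0,0,0,0,-0.12,1],
    [0,0,0,0,0,-0.12,1],
    [0,0,0,0,0,-0.12,1],
    [0,0,0,0,0,-0.12,1],
    [0,0,0,0,0,-0.12,1],
    [0,0,0,0,0,-0.12,1],
    [0,0,0,0,0,-0.12,1],
    [0,0,0,0,0,-0.12,1],
    [0,0,0,0,0,-0.12,1],
    [0,0,0,0,0,0,1],
    [0,0,0,0,0,0,1]
  ]
}}

```text
t: 4.4
eef_pos: [0.5297, -0.0121, 0.2314]
tcp_rot: [3.142, 0.0, 2.711]
force: [0.3, 0.0, 0.0]
grip_width: 0.0855
```

```bash
cat > look.py <<'E'
import sys
from h import *
import cv2
np.set_printoptions(precision=4,suppress=True)
s=state();print(s['t'],s['q'],s['eef_pos'],s['tcp_rot'],s['force'],s['moment'],s['grip_width'])
for n in sys.argv[2:]:
    p=camera_params(n);im=get_image(n);cv2.imwrite(f"pics/{n}{sys.argv[1]}.png",im[:,:,::-1])
    if n=='wrist':
        np.savez(f"pics/w{sys.argv[1]}.npz",**p)
        for q in ["fine_top","ring_mark"]: print(q,[(d['extent'],round(d['confidence'],2)) for d in find_in(q,n)[:2]])
E
python3 look.py 1 wrist
```

```text
4.4 [-0.2339  0.3996  1.6706  0.      1.0712 -1.3739] [ 0.5297 -0.0121  0.2314] [3.1415 0.0002 2.7108] [0.3352 0.0139 0.0342] [ 0.0229  0.0166 -0.0441] 0.08547116936574925
fine_top [([264.7, 185.9, 33.9, 35.2], 0.56)]
ring_mark [([210.0, 238.7, 25.1, 23.4], 0.24)]
```

View pics/wrist1.png

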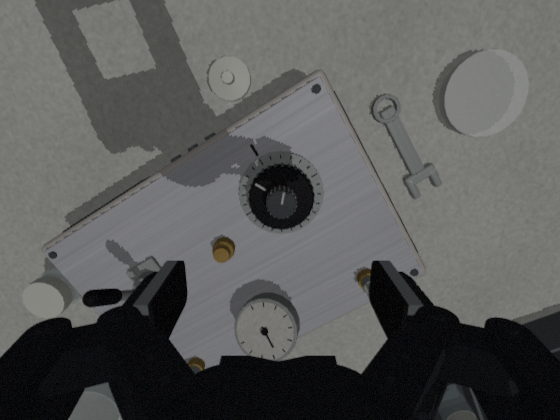

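Run:
```python
from h import *
import cv2
np.set_printoptions(precision=4,suppress=True)
p=dict(np.load('pics/w1.npz'))
a=cv2.imread('pics/wrist1.png');cv2.imwrite('pics/w1c.png',cv2.resize(a[140:250,220:340],None,fx=6,fy=6,interpolation=cv2.INTER_CUBIC))
print(ray('w',281.5,203.5,.1175,p),ray('w',281,197,.1,p), -p['R'].T@p['t'])
```

```text
[ 0.5316 -0.0098  0.1175] [ 0.5305 -0.0095  0.1   ] [0.4627 0.0184 0.375 ]
```

View pics/w1c.png

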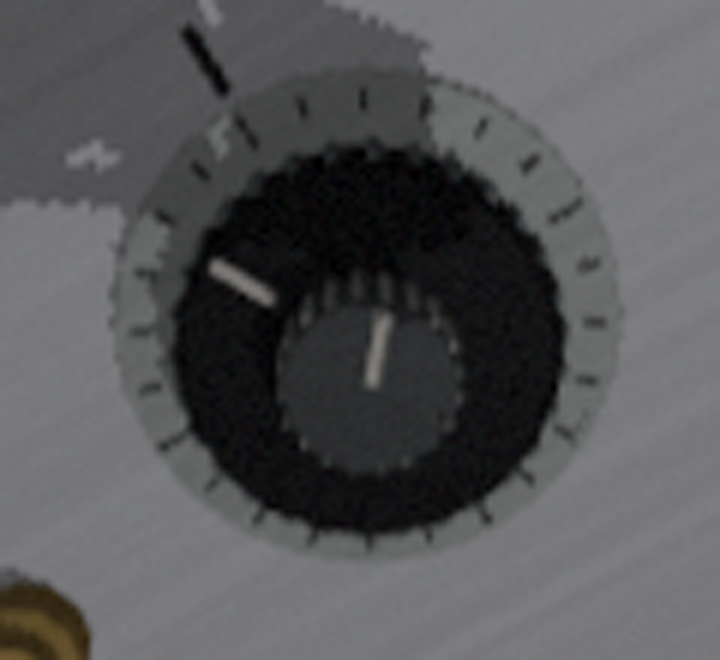

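Request:
{"op": "play_rows", "data": {
  "plan": [
    [0,0.25,0,0,0,0,1],
    [0,0,1.8,0,0,0,1],
    [0,0,1.8,0,0,0,1],
    [0,0,1.8,0,0,0,1],
    [0,0,1.8,0,0,0,1],
    [0,0,1.8,0,0,0,1],
    [0,0,1.5,0,0,0,1],
    [0,0,1,0,0,0,0.6],
    [0,0,0.5,0,0,0,0.45],
    [0,0,0.5,0,0,0,0.45],
    [0,0,0,0,0,0,0.45],
    [0,0,0,0,0,0,0.45]
  ]
}}

```text
t: 5.55
eef_pos: [0.5311, -0.0098, 0.1067]
tcp_rot: [3.141, 0.001, 2.714]
force: [0.9, -0.7, 0.3]
grip_width: 0.0385
```

```bash
python3 look.py 2 wrist top scene;python3 - <<'E'
import cv2
a=cv2.imread('pics/top2.png');b=cv2.resize(a[190:290,250:370],None,fx=5,fy=5,interpolation=cv2.INTER_CUBIC);cv2.imwrite('pics/top2c.png',b)
a=cv2.imread('pics/scene2.png');b=cv2.resize(a[150:250,190:310],None,fx=5,fy=5,interpolation=cv2.INTER_CUBIC);cv2.imwrite('pics/scene2c.png',b)
E
```

```text
5.55 [-0.2291  0.5891  1.7777  0.      0.774  -1.372 ] [ 0.5311 -0.0098  0.1067] [3.1414 0.0008 2.7137] [ 0.8607 -0.6688  0.2791] [-0.0125  0.0064  0.0025] 0.03847904967663775
fine_top [([516.1, 31.5, 43.9, 117.1], 0.6), ([249.9, 241.2, 59.1, 61.1], 0.59)]
ring_mark [([226.7, 202.0, 107.6, 107.5], 0.93), ([417.6, 81.4, 97.2, 157.0], 0.46)]
```

View pics/wrist2.png

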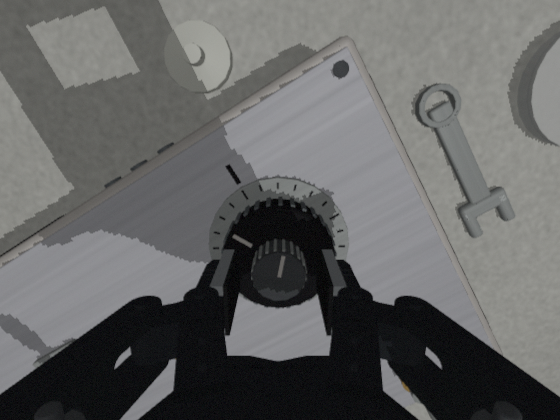

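View pics/scene2c.png

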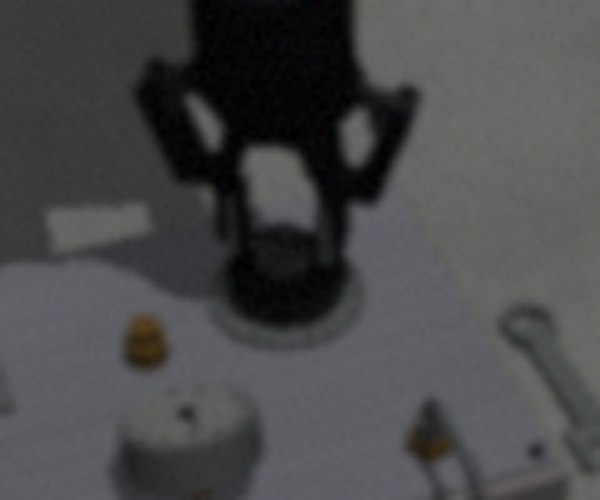

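Request:
{"op": "play_rows", "data": {
  "plan": [
    [0,0,0,0,0,0,0],
    [0,0,0,0,0,0,0],
    [0,0,0,0,0,0,0],
    [0,0,0,0,0,0,0],
    [0,0,0,0,0,0,0]
  ]
}}

```text
t: 6.22
eef_pos: [0.5311, -0.0095, 0.1071]
tcp_rot: [3.141, 0.001, 2.713]
force: [0.5, 2.7, 6.2]
grip_width: 0.0231
```

```bash
python3 look.py 3 wrist
```

```text
6.2167 [-0.2287  0.5882  1.7777  0.001   0.7744 -1.3721] [ 0.5311 -0.0095  0.1071] [3.1406 0.0012 2.7134] [0.4784 2.6534 6.2182] [0.4043 0.0362 0.0121] 0.02314186422559818
fine_top [([252.3, 241.6, 51.6, 58.3], 0.6)]
ring_mark [([225.0, 197.4, 110.4, 112.0], 0.93)]
```

View pics/wrist3.png

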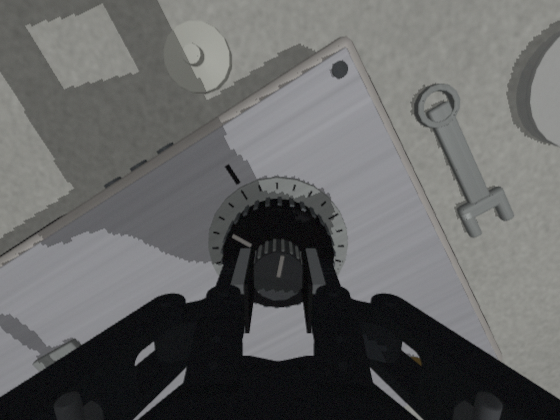

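Request:
{"op": "play_rows", "data": {
  "plan": [
    [0,0,0,0,0,0.1,0],
    [0,0,0,0,0,0.1,0],
    [0,0,0,0,0,0.1,0],
    [0,0,0,0,0,0.1,0],
    [0,0,0,0,0,0.1,0]
  ]
}}

```text
t: 6.78
eef_pos: [0.5315, -0.0091, 0.1071]
tcp_rot: [3.139, 0.0, 2.208]
force: [0.7, 3.9, 6.0]
grip_width: 0.023
```

```bash
python3 look.py 4 wrist
```

```text
6.7833 [-0.2283  0.5883  1.7775  0.0022  0.7739 -0.8674] [ 0.5315 -0.0091  0.1071] [3.1392 0.0005 2.2084] [0.7422 3.9059 6.0108] [ 0.6942 -0.1232  0.0527] 0.022959961173720213
fine_top [([251.8, 240.4, 52.4, 62.8], 0.93), ([238.9, 339.0, 18.3, 18.7], 0.34)]
ring_mark [([226.2, 197.8, 108.4, 111.9], 0.77)]
```

View pics/wrist4.png

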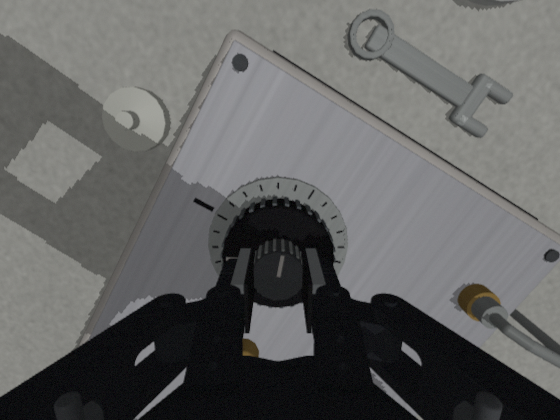

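Request:
{"op": "play_rows", "data": {
  "plan": [
    [0,0,0,0,0,0.05,0],
    [0,0,0,0,0,0.05,0],
    [0,0,0,0,0,0.05,0]
  ]
}}

```text
t: 7.18
eef_pos: [0.5316, -0.0089, 0.1071]
tcp_rot: [3.139, 0.0, 2.061]
force: [-0.2, 4.4, 5.4]
grip_width: 0.0232
```

```bash
python3 look.py 5
```

```text
7.1833 [-0.2281  0.5884  1.7774  0.0024  0.7737 -0.7199] [ 0.5316 -0.0089  0.1071] [3.1389 0.0001 2.0609] [-0.1546  4.4203  5.3696] [ 0.6953 -0.1363  0.0184] 0.023245322837140425
```

Request:
{"op": "play_rows", "data": {
  "plan": [
    [0,0,0,0,0,0.06,0],
    [0,0,0,0,0,0.06,0]
  ]
}}

```text
t: 7.35
eef_pos: [0.5318, -0.0089, 0.1071]
tcp_rot: [3.138, -0.0, 1.94]
force: [1.5, 5.5, 4.9]
grip_width: 0.0231
```

```bash
python3 look.py 5
```

```text
7.35 [-0.228   0.5884  1.7772  0.0026  0.7735 -0.5994] [ 0.5318 -0.0089  0.1071] [ 3.1385 -0.0001  1.9404] [1.4819 5.5454 4.9032] [ 0.7672 -0.1931  0.0531] 0.023114476310761974
```

Request:
{"op": "play_rows", "data": {
  "plan": [
    [0,0,0,0,0,0.06,0],
    [0,0,0,0,0,0.06,0]
  ]
}}

```text
t: 7.52
eef_pos: [0.5319, -0.0088, 0.1071]
tcp_rot: [3.138, -0.0, 1.82]
force: [1.3, 5.8, 4.1]
grip_width: 0.0231
```

```bash
python3 look.py 5
```

```text
7.5167 [-0.228   0.5884  1.7771  0.0028  0.7733 -0.4794] [ 0.5319 -0.0088  0.1071] [ 3.1382 -0.0005  1.8202] [1.3    5.7893 4.1291] [ 0.7328 -0.2097  0.0627] 0.023089206714025253
```

Request:
{"op": "play_rows", "data": {
  "plan": [
    [0,0,0,0,0,0.06,0],
    [0,0,0,0,0,0.06,0]
  ]
}}

```text
t: 7.68
eef_pos: [0.532, -0.0088, 0.1071]
tcp_rot: [3.138, -0.001, 1.7]
force: [1.5, 5.5, 4.3]
grip_width: 0.0227
```

```bash
python3 look.py 5
```

```text
7.6833 [-0.2279  0.5885  1.777   0.0029  0.7731 -0.3594] [ 0.532  -0.0088  0.1071] [ 3.138  -0.0009  1.7002] [1.5425 5.4897 4.3182] [ 0.831  -0.2045  0.0714] 0.022734703290831076
```

Request:
{"op": "play_rows", "data": {
  "plan": [
    [0,0,0,0,0,0.05,0],
    [0,0,0,0,0,0.05,0]
  ]
}}

```text
t: 7.85
eef_pos: [0.5321, -0.0088, 0.1071]
tcp_rot: [3.138, -0.001, 1.601]
force: [2.1, 5.7, 4.5]
grip_width: 0.0231
```

```bash
python3 look.py 5
```

```text
7.85 [-0.2279  0.5885  1.7769  0.003   0.773  -0.2599] [ 0.5321 -0.0088  0.1071] [ 3.1379 -0.0012  1.6006] [2.0822 5.6874 4.4769] [ 0.8327 -0.233   0.0272] 0.023132119892643133
```

Request:
{"op": "play_rows", "data": {
  "plan": [
    [0,0,0,0,0,0.05,0],
    [0,0,0,0,0,0.05,0]
  ]
}}

```text
t: 8.02
eef_pos: [0.5323, -0.0088, 0.1071]
tcp_rot: [3.138, -0.002, 1.501]
force: [2.4, 5.2, 4.5]
grip_width: 0.0229
```

```bash
python3 look.py 5
```

```text
8.0167 [-0.2278  0.5886  1.7768  0.0031  0.7728 -0.1599] [ 0.5323 -0.0088  0.1071] [ 3.1378 -0.0016  1.5006] [2.4054 5.1962 4.5328] [ 0.8558 -0.336   0.0178] 0.0228920719327257
```

Request:
{"op": "play_rows", "data": {
  "plan": [
    [0,0,0,0,0,0.05,0],
    [0,0,0,0,0,0.05,0]
  ]
}}

```text
t: 8.18
eef_pos: [0.5324, -0.0088, 0.1072]
tcp_rot: [3.138, -0.002, 1.401]
force: [2.7, 6.0, 3.4]
grip_width: 0.0229
```

```bash
python3 look.py 5 wrist
```

```text
8.1833 [-0.2278  0.5885  1.7767  0.0032  0.7725 -0.06  ] [ 0.5324 -0.0088  0.1072] [ 3.1376 -0.002   1.4007] [2.705  5.9595 3.4176] [ 0.9026 -0.3547  0.1163] 0.022947307124586473
fine_top []
ring_mark [([227.0, 197.8, 107.2, 111.5], 0.95)]
```

View pics/wrist5.png

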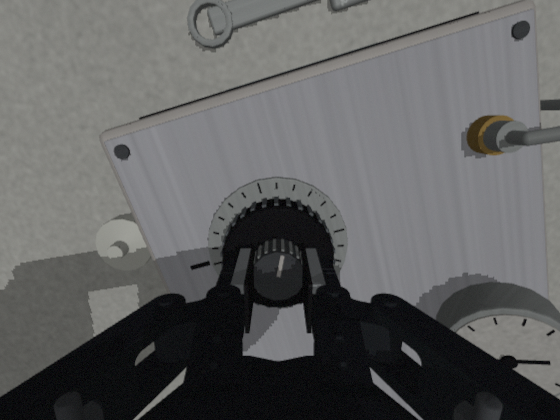

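```bash
python3 look.py 6; python3 -c "
from plant import *
for i in range(6):
    print(state()['moment'][2]); get_image('top')
print(state()['t'])"
```

```text
8.3333 [-0.2279  0.5886  1.7767  0.0032  0.7726 -0.0621] [ 0.5324 -0.0088  0.1071] [ 3.1377 -0.002   1.4027] [2.     5.7338 2.7402] [ 0.9026 -0.4167  0.0081] 0.0228077052405291
0.008114319839392216
0.009210690347663598
0.03316140579312946
0.020813735381996847
0.026930056137619042
0.011127827474410025
8.6333
```

Create m.py:
```python
from plant import *
r=[]
for i in range(3):
    s=state();r.append(round(float(s['moment'][2]),3));y=s['tcp_rot'][2]
    if i<2:get_image('wrist')
print('t',s['t'],'yaw',y,'Mz',r)
```

```text
(no output)
```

Request:
{"op": "play_rows", "data": {
  "plan": [
    [0,0,0,0,0,0.05,0],
    [0,0,0,0,0,0.05,0]
  ]
}}

```text
t: 8.8
eef_pos: [0.5325, -0.0088, 0.1072]
tcp_rot: [3.137, -0.002, 1.302]
force: [3.2, 6.3, 3.2]
grip_width: 0.0226
```

```bash
python3 m.py
```

```text
t 8.9 yaw 1.3027635232728976 Mz [0.3, 0.156, 0.145]
```

Request:
{"op": "play_rows", "data": {
  "plan": [
    [0,0,0,0,0,0.05,0],
    [0,0,0,0,0,0.05,0]
  ]
}}

```text
t: 9.07
eef_pos: [0.5326, -0.0089, 0.1071]
tcp_rot: [3.137, -0.003, 1.202]
force: [2.8, 6.4, 3.5]
grip_width: 0.0231
```

```bash
python3 m.py
```

```text
t 9.1667 yaw 1.2029475562419423 Mz [0.296, 0.201, 0.181]
```

Request:
{"op": "play_rows", "data": {
  "plan": [
    [0,0,0,0,0,0.05,0],
    [0,0,0,0,0,0,0]
  ]
}}

```text
t: 9.33
eef_pos: [0.5327, -0.0089, 0.1071]
tcp_rot: [3.137, -0.003, 1.153]
force: [2.0, 6.0, 3.5]
grip_width: 0.0232
```

```bash
python3 m.py; python3 look.py 7 wrist
python3 - <<'E'
import cv2,numpy as np
o=[cv2.resize(cv2.imread(f'pics/wrist{i}.png')[230:310,220:340],None,fx=3,fy=3,interpolation=cv2.INTER_CUBIC) for i in (3,5,7)]
cv2.imwrite('pics/cmp.png',np.vstack(o)[:, :])
E
```

```text
t 9.4333 yaw 1.1538070934953524 Mz [0.183, 0.205, 0.202]
9.4333 [-0.2277  0.5886  1.7765  0.0029  0.772   0.1872] [ 0.5327 -0.0089  0.1071] [ 3.1375 -0.0028  1.1538] [1.868  5.8681 3.0345] [ 0.8147 -0.5473  0.2025] 0.023259034901730476
fine_top [([253.4, 241.8, 49.9, 59.8], 0.93), ([111.5, 250.6, 54.4, 50.8], 0.3)]
ring_mark [([224.8, 201.1, 113.2, 108.7], 0.68)]
```

View pics/cmp.png

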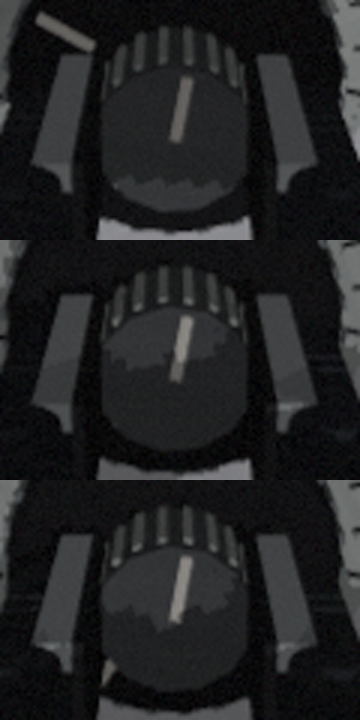

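Request:
{"op": "play_rows", "data": {
  "plan": [
    [0,0,0,0,0,0,0.5],
    [0,0,0,0,0,0,0.5],
    [0,0,0,0,0,0,0.5],
    [0,0,0,0,0,0,0.5],
    [0,0,-1,0,0,0,0.5],
    [0,0,-2,0,0,0,0.5],
    [0,0,-2.5,0,0,0,0.5],
    [0,0,-2.5,0,0,0,0.5],
    [0,0,-2.5,0,0,0,0.5],
    [0,0,-2,0,0,0,0.5],
    [0,0,0,0,0,0,0.5],
    [0,0,0,0,0,0,0.5]
  ]
}}

```text
t: 10.58
eef_pos: [0.5312, -0.0101, 0.233]
tcp_rot: [3.138, -0.001, 1.154]
force: [-0.6, 0.1, -0.6]
grip_width: 0.0431
```

```bash
python3 look.py 8 wrist
python3 - <<'E'
import cv2,numpy as np
a=cv2.imread('pics/wrist8.png');cv2.imwrite('pics/w8c.png',cv2.resize(a[140:250,220:340],None,fx=6,fy=6,interpolation=cv2.INTER_CUBIC))
E
```

```text
10.5833 [-0.2293  0.3983  1.6674 -0.0001  1.0724  0.1879] [ 0.5312 -0.0101  0.233 ] [ 3.1382 -0.0005  1.1536] [-0.5577  0.0533 -0.6315] [-0.0126  0.041   0.0021] 0.04308669451535248
fine_top [([262.0, 185.0, 33.4, 32.8], 0.83)]
ring_mark []
```

View pics/w8c.png

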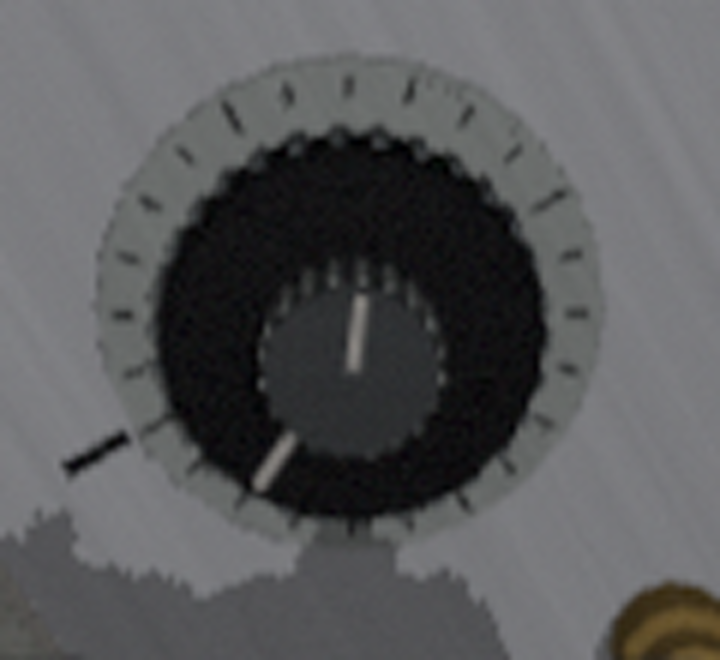

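View pics/wrist8.png

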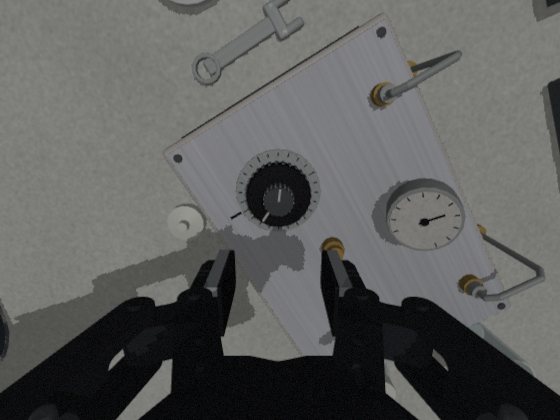

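Run:
```python
from h import *
np.set_printoptions(precision=4,suppress=True)
def f(n,pts):
    p=dict(np.load(f'pics/w{n}.npz'));c=lambda x:(x[0]/6+220,x[1]/6+140)
    m0,m1,k0,k1,kc,rc=[ray('',*c(x),z,p) for x,z in zip(pts,[.1,.1,.1175,.1175,.1175,.1])]
    a=lambda d:np.arctan2(d[1],d[0])
    print('mark ang',a(m0-m1),a((m0+m1)/2-rc),'mark mid',(m0+m1)/2,'knob ang',a(k1-k0),'centres',kc,rc)
f(1,[(210,265),(273,302),(372,388),(383,315),(370,387),(370,342)])
f(8,[(258,488),(293,437),(353,370),(361,296),(353,370),(352,325)])
# toggle
a=.111;R=np.array([[np.cos(a),-np.sin(a)],[np.sin(a),np.cos(a)]])
print('pivot',np.array([.5313,-.0098])+R@[.01,-.165], R)
```

```text
mark ang -2.5488388708832064 -2.442080039890057 mark mid [ 0.5144 -0.0227  0.1   ] knob ang 2.569890276751524 centres [ 0.5325 -0.01    0.1175] [ 0.5307 -0.009   0.1   ]
mark ang -2.5741147251990837 -2.4834748189718887 mark mid [ 0.5133 -0.0238  0.1   ] knob ang 1.0498386633984873 centres [ 0.5322 -0.0105  0.1175] [ 0.5331 -0.0084  0.1   ]
pivot [ 0.5595 -0.1727] [[ 0.9938 -0.1108]
 [ 0.1108  0.9938]]
```

Request:
{"op": "play_rows", "data": {
  "plan": [
    [0,0,0,0,0,0.116,0],
    [0,0,0,0,0,0.116,0],
    [0,0,0,0,0,0.116,0],
    [0,0,0,0,0,0.116,0],
    [0,0,0,0,0,0.116,0],
    [0,0,0,0,0,0.116,0],
    [0,0,0,0,0,0.116,0],
    [0,0,0,0,0,0.116,0],
    [0,0,0,0,0,0.116,0],
    [0,0,0,0,0,0,0]
  ]
}}

```text
t: 11.57
eef_pos: [0.5298, -0.0097, 0.2298]
tcp_rot: [-3.14, 0.003, 0.108]
force: [0.6, 0.2, -0.2]
grip_width: 0.0
```

Request:
{"op": "play_rows", "data": {
  "plan": [
    [-1,2.75,0,0,0,0,0],
    [-1,2.75,0,0,0,0,0],
    [-1,2.75,0,0,0,0,0],
    [-1,2.75,0,0,0,0,0],
    [-1,2.75,0,0,0,0,0],
    [-1,2.75,0,0,0,0,0],
    [0,0,0,0,0,0,0],
    [0,0,0,0,0,0,0]
  ]
}}

```text
t: 12.23
eef_pos: [0.4884, -0.1816, 0.2304]
tcp_rot: [-3.14, 0.001, 0.109]
force: [0.3, 0.7, -0.1]
grip_width: -0.0001
```

```bash
python3 look.py 9 wrist top scene
python3 - <<'E'
from h import *
for z,l in ((.106,0),(.154,-.033)):
    a=.111;X=[.5595+l*np.cos(a),-.1727+l*np.sin(a),z]
    print(proj('w',X,dict(np.load('pics/w9.npz'))),proj('top',X))
E
```

```text
12.2333 [-0.5707  0.3901  1.6911  0.0002  1.0624  0.8911] [ 0.4884 -0.1816  0.2304] [-3.1402  0.0014  0.1089] [ 0.2597  0.6589 -0.0817] [-0.0215 -0.0005  0.0172] -7.768074108441748e-05
fine_top [([52.3, 111.5, 47.6, 36.0], 0.83)]
ring_mark [([52.0, 88.6, 74.9, 75.3], 0.7), ([414.5, 0.0, 105.8, 36.5], 0.57)]
[276.50720211 114.6470002 ] [391.50899933 224.16712286]
[276.39231665 163.70193633] [402.83863947 237.70827541]
```

View pics/wrist9.png

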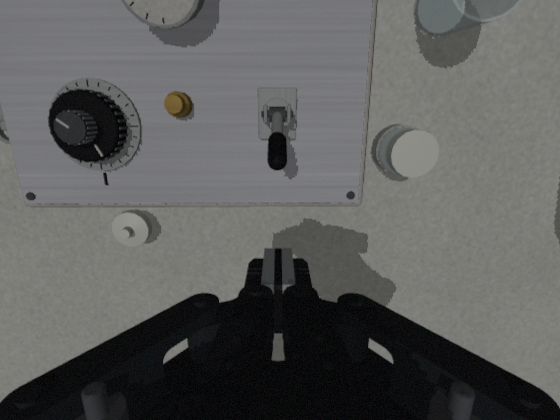

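View pics/top9.png

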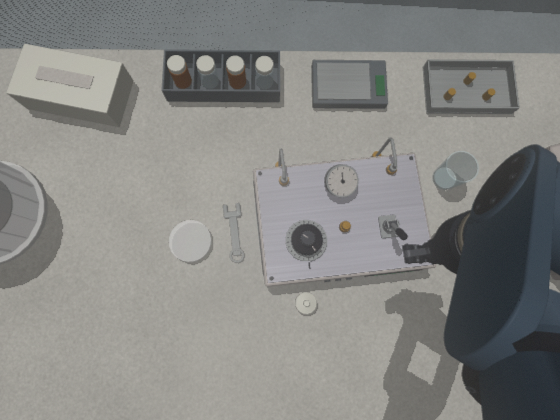

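Run:
```python
import cv2,numpy as np
o=[cv2.resize(cv2.imread(f'pics/top{i}.png')[215:265,280:335],None,fx=7,fy=7,interpolation=cv2.INTER_CUBIC) for i in (0,9)]
cv2.imwrite('pics/cmp2.png',np.hstack(o))
```

```text
(no output)
```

View pics/cmp2.png

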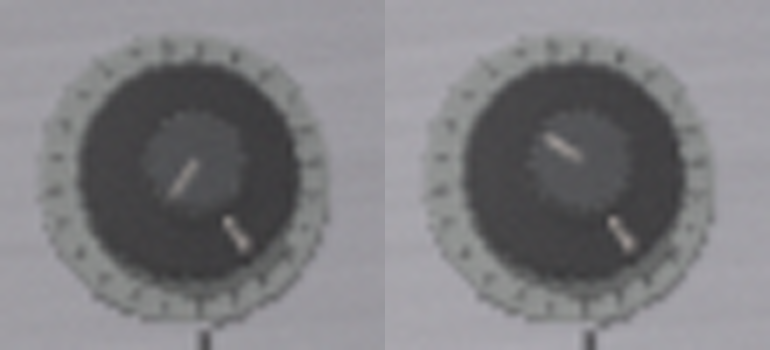

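Request:
{"op": "play_rows", "data": {
  "plan": [
    [0,0,1.5,0,0,0,0],
    [0,0,2,0,0,0,0],
    [0,0,2,0,0,0,0],
    [0,0,2,0,0,0,0],
    [0,0,1.5,0,0,0,0],
    [0,0,0,0,0,0,0],
    [1,0,0,0,0,0,0],
    [1,0,0,0,0,0,0],
    [0.5,0,0,0,0,0,0],
    [0.5,0,0,0,0,0,0],
    [0,0,0,0,0,0,0]
  ]
}}

```text
t: 13.4
eef_pos: [0.5205, -0.1771, 0.1422]
tcp_rot: [3.14, -0.002, 0.111]
force: [-0.5, -0.2, 0.6]
grip_width: -0.0001
```

```bash
python3 look.py 10 wrist
```

```text
13.4 [-0.5314  0.5498  1.708   0.0004  0.8812  0.9285] [ 0.5205 -0.1771  0.1422] [ 3.1403 -0.0022  0.1106] [-0.4858 -0.1561  0.6044] [ 0.0058  0.092  -0.006 ] -7.340526185393969e-05
fine_top [([0.0, 169.6, 27.2, 45.9], 0.93), ([0.0, 0.0, 418.3, 279.8], 0.17)]
ring_mark [([2.0, 136.7, 72.8, 98.9], 0.96), ([2.5, 167.3, 27.3, 44.9], 0.64)]
```

View pics/wrist10.png

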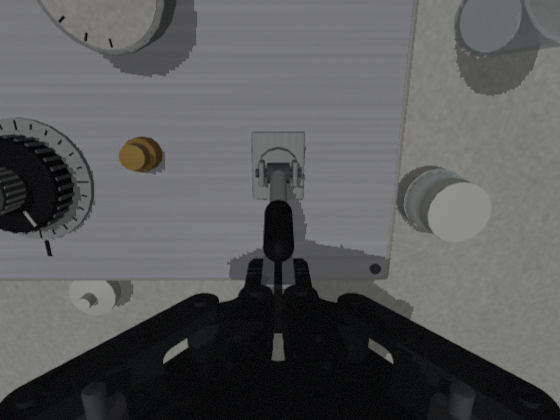

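Request:
{"op": "play_rows", "data": {
  "plan": [
    [0.5,0,0,0,0,0,0],
    [0.7,0,0,0,0,0,0],
    [0.7,0,0,0,0,0,0],
    [0.7,0,0,0,0,0,0],
    [0.7,0,0,0,0,0,0],
    [0.5,0,0,0,0,0,0],
    [0,0,0,0,0,0,0]
  ]
}}

```text
t: 14.13
eef_pos: [0.5581, -0.1728, 0.141]
tcp_rot: [3.141, -0.001, 0.11]
force: [0.2, -0.4, 0.5]
grip_width: 0.0001
```

```bash
python3 look.py 11 wrist scene; python3 -c "
import cv2
a=cv2.imread('pics/scene11.png');cv2.imwrite('pics/scene11c.png',cv2.resize(a[140:260,110:270],None,fx=4,fy=4,interpolation=cv2.INTER_CUBIC))"
```

```text
14.1333 [-0.4917  0.5896  1.6204  0.0005  0.9305  0.9685] [ 0.5581 -0.1728  0.141 ] [ 3.1413 -0.0011  0.1103] [ 0.1721 -0.3532  0.4705] [-0.0105  0.0246 -0.0763] 9.724974717164944e-05
fine_top [([0.3, 226.7, 38.7, 52.5], 0.88), ([1.1, 194.8, 80.3, 91.8], 0.32)]
ring_mark [([3.7, 196.6, 77.3, 90.5], 0.84)]
```

View pics/wrist11.png

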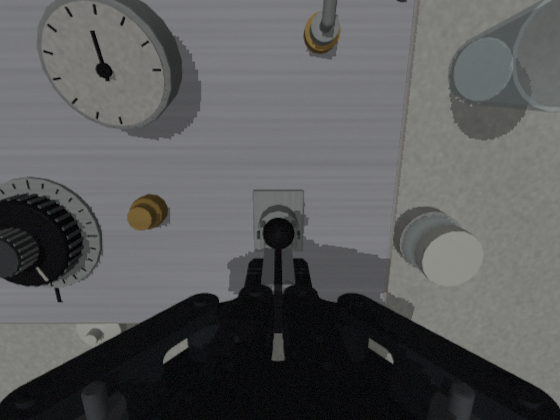

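View pics/scene11c.png

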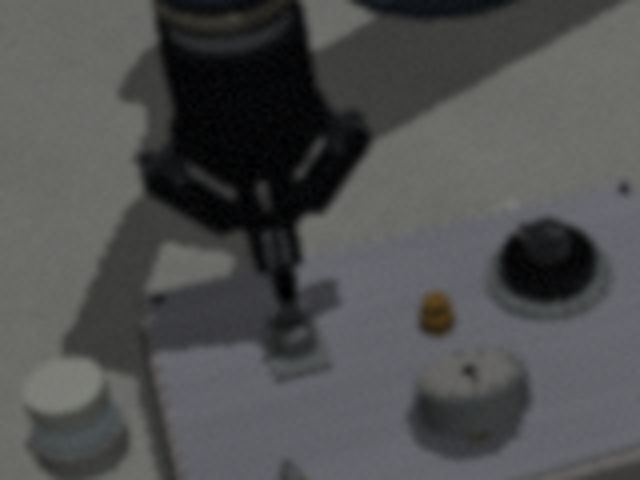

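Request:
{"op": "play_rows", "data": {
  "plan": [
    [0.3,0,0,0,0,0,0],
    [0.3,0,0,0,0,0,0],
    [0.3,0,0,0,0,0,0],
    [0,0,0,0,0,0,0]
  ]
}}

```text
t: 14.67
eef_pos: [0.5656, -0.1717, 0.141]
tcp_rot: [-3.141, 0.001, 0.11]
force: [-2.4, -0.5, -0.8]
grip_width: 0.0001
```

Request:
{"op": "play_rows", "data": {
  "plan": [
    [0.2,0,0,0,0,0,0],
    [0.2,0,0,0,0,0,0]
  ]
}}

```text
t: 14.83
eef_pos: [0.5682, -0.1712, 0.141]
tcp_rot: [-3.141, 0.004, 0.11]
force: [-7.7, -1.6, 1.2]
grip_width: -0.0003
```

```bash
python3 look.py 12 wrist
```

```text
14.8333 [-0.4803  0.6015  1.5927 -0.0015  0.9511  0.981 ] [ 0.5682 -0.1712  0.141 ] [-3.1405  0.0038  0.1104] [-7.6672 -1.6052  1.1806] [-0.3557  1.3402 -0.0637] -0.00028330733277941264
fine_top [([0.0, 244.0, 44.4, 47.5], 0.93), ([4.2, 212.5, 81.1, 86.7], 0.65)]
ring_mark [([4.6, 208.1, 83.9, 90.1], 0.91)]
```

View pics/wrist12.png

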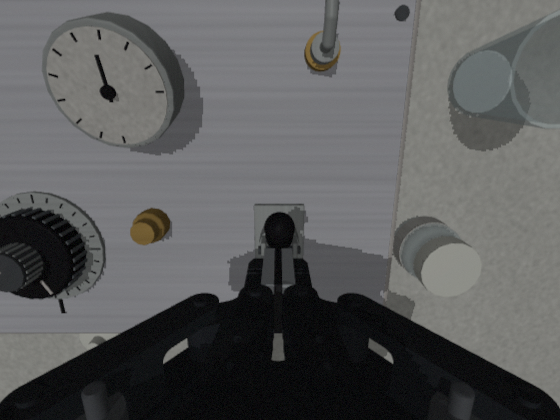

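Run:
```python
from h import *
p=dict(np.load('pics/w12.npz'))
for th in (-34,0,10,20,27,34,40):
    t=np.radians(th);x=.058*np.sin(t);X=[.5595+x*.994,-.1727+x*.1108,.106+.058*np.cos(t)]
    print(th,proj('w',X,p))
```

```text
-34 [278.80502278 348.8479946 ]
0 [278.81101958 304.84576926]
10 [278.78832654 283.75556813]
20 [278.75513439 260.82767255]
27 [278.7267883  244.51307127]
34 [278.6953662  228.60237067]
40 [278.66683601 215.66730442]
```

Request:
{"op": "play_rows", "data": {
  "plan": [
    [0.15,0,0,0,0,0,0],
    [0,0,0,0,0,0,0]
  ]
}}

```text
t: 15.15
eef_pos: [0.5682, -0.1713, 0.1409]
tcp_rot: [-3.14, 0.007, 0.111]
force: [-7.6, -2.1, 2.1]
grip_width: 0.0001
```

Request:
{"op": "play_rows", "data": {
  "plan": [
    [-1,0,0,0,0,0,0],
    [-2,0,0,0,0,0,0],
    [-2,0,0,0,0,0,0],
    [-2,0,0,0,0,0,0],
    [0,0,-2,0,0,0,0],
    [0,0,-3,0,0,0,0],
    [0,0,-3,0,0,0,0],
    [0,0,-2,0,0,0,0],
    [0,0,0,0,0,0,0],
    [0,0,0,0,0,0,0]
  ]
}}

```text
t: 15.98
eef_pos: [0.5031, -0.1797, 0.2431]
tcp_rot: [3.138, -0.005, 0.11]
force: [-0.7, -0.3, 0.7]
grip_width: 0.0001
```

```bash
python3 look.py 13 wrist top scene
python3 - <<'E'
from h import *
import cv2
p=dict(np.load('pics/w13.npz'))
for th in (20,27,34):
    t=np.radians(th);x=.058*np.sin(t);X=[.5595+x*.994,-.1727+x*.1108,.106+.058*np.cos(t)]
    print(th,proj('w',X,p),proj('top',X),proj('scene',X))
o=[cv2.resize(cv2.imread(f'pics/top{i}.png')[215:265,280:335],None,fx=7,fy=7,interpolation=cv2.INTER_CUBIC) for i in (9,13)]
cv2.imwrite('pics/cmp3.png',np.hstack(o))
a=cv2.imread('pics/scene13.png');cv2.imwrite('pics/scene13c.png',cv2.resize(a[150:310,90:310],None,fx=3.5,fy=3.5,interpolation=cv2.INTER_CUBIC))
E
```

```text
15.9833 [-0.5528  0.3883  1.6509  0.0008  1.0961  0.908 ] [ 0.5031 -0.1797  0.2431] [ 3.1383 -0.0055  0.1096] [-0.6776 -0.2826  0.7258] [-0.019   0.0492  0.0265] 0.00012348681242170016
fine_top [([65.8, 130.6, 40.3, 30.3], 0.81)]
ring_mark [([62.3, 111.1, 73.8, 66.4], 0.79)]
20 [275.99985325 108.16770727] [398.99587177 208.09054408] [180.740919   206.71343147]
27 [275.9681322   98.45566083] [397.87436695 204.91407464] [181.50901024 209.45025721]
34 [275.94087156  89.5098508 ] [396.66613396 202.07986216] [182.29449557 212.34156183]
```

View pics/wrist13.png

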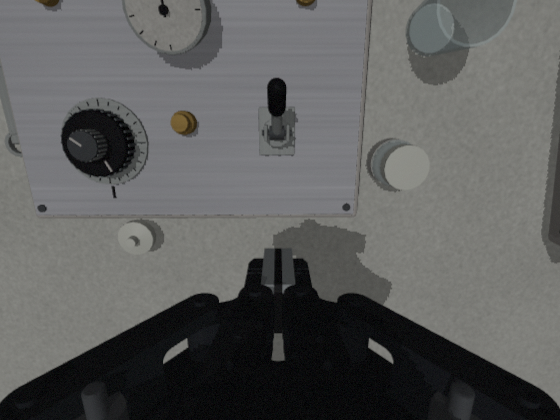

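View pics/cmp3.png

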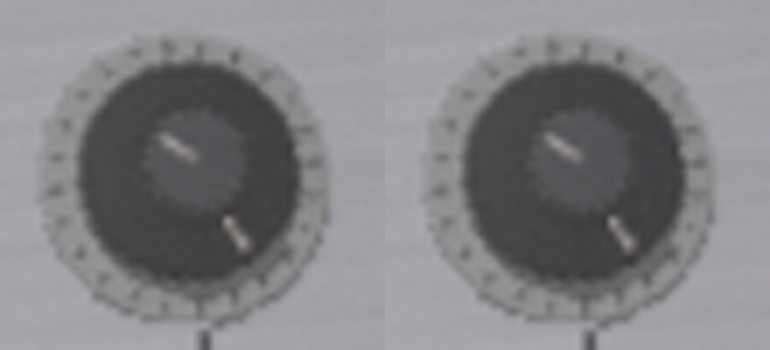

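View pics/scene13c.png

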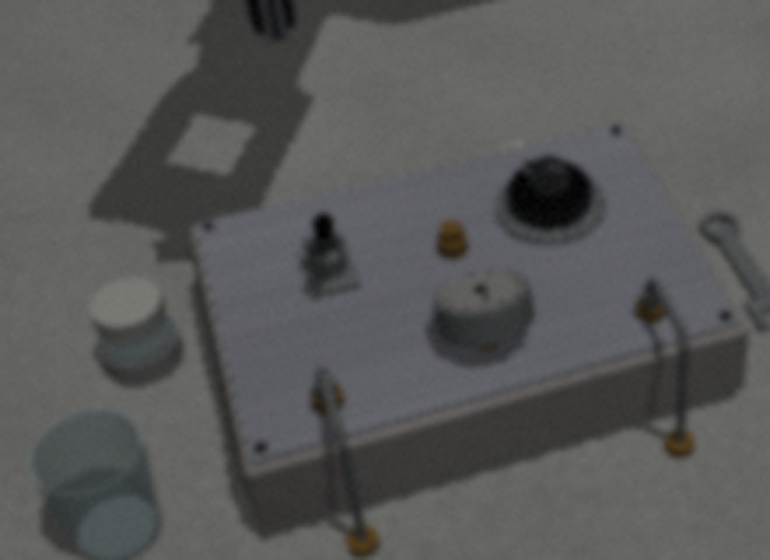

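```bash
python3 -c "
from plant import *
print(close_job())"
```

```text
the job is handed in; nothing more can be done
None
```

The fine bleed is shut and lightly nipped, the toggle is flipped fully over away from the robot, and the job is handed in. It finished at about 16 s of the 72 s allowed. The hand-in gave no verdict, so the results below are from my own checks.

- **Fine knob:** I gripped it from above, with the fingertips about 7 mm clear of the ring. I turned it clockwise about 1.56 rad at the tool, and the white line did not move in the jaws. The moment about z rose from about 0.05 to 0.30 N m while turning, which puts first touch somewhere in the last 0.17–0.25 rad of the turn. Once stopped, it read about 0.20 N m. The image measurement gives a knob turn of about 1.52 rad, so it may have sprung back about 0.04 rad on release. That leaves it roughly 0.13–0.25 rad past first touch, inside the 0.05–0.40 limit.
- **Coarse ring:** In the top camera its mark sits at the same pixels before and after. A rougher estimate from the wrist camera, taken from two different views, showed 1.5–2.5 degrees of change. I put that down to hand-picked pixels, and it is still under 5 degrees.
- **Toggle:** I pushed it to its stop. The last 1.5 mm of commanded travel gave no movement, with the force holding at about 8 N. After I backed off, it stays put, and its tip shows where a 34-degree lean to +x should be.
- **Loose things:** None looked disturbed in the last pictures. The arm is clear of everything, with the measured force below about 1 N.

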